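# Open the cabinet dehumidifier's vent fully and start its fan

## Robot

A 7-joint arm with a two-finger parallel gripper is mounted at the origin on the work surface. World frame = base frame: x ahead of the robot, y to its left, z up, the work surface at z = 0. Lengths are in m, angles in rad, forces in N, time in s.
With the tool pointing down it reaches from about 0.425 to 0.875 m from the base axis. Payload 8.4 kg.
Tool frame: the origin (TCP) lies at the very end of the fingers, on their centre line; the grasp point (between the pads) lies ctrl.pinch_z behind it (ctrl.pinch_z is the distance from the TCP to the grasp point, in m); z points along the fingers, y is the direction in which the jaws open and shut (so a half turn about z gives the same grasp; the last joint's range is limited). The gripper opens to 85 mm and grips with 20 to 120 N. Pads are 22 mm wide; open, the fingers measure 114 mm over their backs; the gripper's body (76 mm by 85 mm) begins 54 mm behind the grasp point. The pads swing forward as they close: fully open they stand 13 mm farther back than shut.
Start: joints at [1.032, 0.333, 0.04, 1.465, -0.013, 1.343, -0.059], TCP at [0.277, -0.588, 0.231] pointing down, gripper open.
Joint ranges: [-2.58, 2.58], [-0.38, 2.09], [-1.3, 1.39], [0.25, 2.4], [-1.5, 4.64], [0.08, 2.09], [-2.65, 2.65]. Speed limits (rad/s): [2.22, 2.22, 2.79, 2.79, 3.14, 3.14, 3.14].

## Interface

Orientations are given as a unit quaternion [x, y, z, w].
In Python, from station import readout, eyes, ctrl gives the robot as it stands.
- The arm moves only by the tool jog_arm, never from a script. Its argument "steps" is a list that holds one entry, the list of rows, each a list of 5 numbers: the closure, from 0 (fully open) to 1 (shut), then the shift along the tool's x, y, z in mm, then the turn about the tool's z in rad. A call has 1 to 20 rows; each row shifts and turns the commanded pose from where the row before left it, along the tool's axes as they then stand; what a row does not reach is not made up. A row lasts 1/10 s, in which the tool goes at most 50 mm and 8.59 degrees, less where a joint would pass 70% of its speed; a pose out of reach is approached as far as the arm can. A call is refused whole if a number of a shift passes 50 or a number of a turn 0.15, either way. A call with a gripper value outside its range is refused whole. The fingers move at their own pace and stop on an object; the grip force is fixed at half the most. Time passes only in rows, so rows that do not move let the fingers close. It gives the time, the measured TCP pose, the force and the opening at its end, in the units of the state.
- readout.sense(): the state, without advancing time (a new reading comes with each control period).
- eyes.read_camera(name): name is "scene" or "top" or "wrist"; returns a dict with "image" (384x512x3 uint8, red, green, blue), "range_z" (384x512 float32, m along the optical axis (not along the pixel's ray), 0 where there is no reading), "fx", "fy", "cx", "cy" (pixels), "R" (3x3) and "t" (3): a world point X has camera coordinates R X + t. Camera axes: x right, y down, z forward; pixel columns grow to the right and rows downward; lengths in m; the calibration is good to about 2 mm. The wrist camera is an equidistant fisheye: a pixel r from the principal point sees the ray r / f radians off the axis. A picture is of the moment at which its call begins.
- ctrl.job_done(): hands the job in, once; it reports no verdict.
The state is a dict: "time_s": time; "joints": joint angles; "joint_vel": joint speeds; "tau": joint torques, N m; "ee_pos": TCP position; "tcp_rot": TCP orientation; "wrist_force": force on the tool from outside, world axes, zero at the start; "torque": the same for the moment, N m; "gripper_width": opening from 0.0 (shut) to 1.0 (fully open).
Only numpy, scipy, OpenCV 4.12 (cv2) and the standard library are available. Lean on these libraries where they do the work, as an engineer would, in place of code of your own. Each camera call takes 0.05 s, during which the arm holds its last target.

## Task

On the shelf, push the dehumidifier's vent lever with a fingertip past its half-open click all the way to the fully open stop and leave it there, then press the round fan button right down and let it come back up. Only push and press: do not pinch the lever, do not press the button before the vent is fully open, and leave the jar, tumbler, earplug case and comb where they are.

Things in the scene. Friction and masses are not known exactly. Their poses are not given: they have to be found in the camera images.
- shelf: white melamine shelf, 210 deep x 580 long x 18 mm thick, top 180 mm above the counter, on two end panels, fixed; a chrome rail with hooks runs under the edge nearest the robot and carries a steel tongue scraper and a pink hair clip. Origin on the counter below the shelf's centre; y runs along its length, z up.
- dryer: white plastic dehumidifier box, 100 (x) x 240 (y) x 50 mm high, screwed to the shelf. Origin: centre of its underside; x away from the robot, y along it (to the robot's left), z up. The flat top, 230 mm above the counter, has the vent opening, on the half nearer the robot the lever in a slot along y, and near the +y end the button.
- lever_tab (a point): upright grey lever tab, 16 mm thick (along dryer y, the way it slides) x 30 mm wide, from 2 to 28 mm above the dryer's top. Point: on its middle axis, 14 mm above that top. Shut, it is at dryer x -22, y -45 mm; it slides to the dryer's +y, towards the button. 67 mm of flat top is free on its -y side for a fingertip to push from. Pressing its -y and +y halves at once is pinching.
- vent_lever (a joint): lever travel, m: 0 shut (one raised tick beside the slot), 0.030 half-open click (two ticks), 0.060 fully open, a hard stop with its own click (three ticks). Starts about shut. It takes about 5 to 6 N to leave a click; it snaps into the next from some 10 mm short and stays there when let go.
- fan_button_top (a point): centre of the top face of the round aluminium fan button, 30 mm across, in a slightly larger grey housing, at dryer x -5, y +85 mm; pressed straight down.
- fan_button (a joint): button travel in m: 0 up, 0.006 fully down (about 5 N); springs back when let go.
- jar: closed glass jar with metal lid, 56 mm across, 70 mm high, loose on the shelf: at either end of the dryer or in front of it (swaps places with the tumbler and the case). Origin at the centre of its underside.
- tumbler: open white ceramic tumbler, 60 mm across, 75 mm high, loose on the shelf. Origin at the centre of its underside.
- earplug_case: flat grey silicone case, 36 x 52 x 24 mm, loose on the shelf. Origin at the centre of its underside.
- comb: steel comb lying flat, 150 mm long (y), 28 mm wide, 5 mm thick, loose on the shelf in front of the dryer. Origin under its middle.

How it is judged:
On the way, in this order (a step that is already met when the one before it is completed fails the run):
1. the lever is pushed past the half-open click to the fully open stop (value of joint vent_lever above 0.056 m), for 0.2 s.
2. then the fan button is pressed right down (value of joint fan_button above 0.0045 m).
At the end, for the whole second after the job is handed in: The lever rests in its fully open click (joint above 0.056 of 0.060 m), the button was pressed at least 4.5 mm after that and is back up (under 1.5 mm), and jar, tumbler, earplug case and comb are within 20 mm of where they stood (value of joint vent_lever above 0.056 m and value of joint fan_button below 0.0015 m and distance of each of jar, tumbler, earplug_case, comb from where it was at the start of the episode below 0.02 m); the robot touches nothing.
It fails at once if the lever is pinched between the fingers (more than 2 N on both halves of the tab at once) (contact force between the fingers and vent_lever_c1 above 2 N and contact force between the fingers and vent_lever_c2 above 2 N).
It fails at once if the button is pressed while the vent is not fully open (value of joint fan_button above 0.003 m and value of joint vent_lever below 0.056 m).
It fails at once if the jar, tumbler, earplug case or comb is moved, lifted or knocked (more than 20 mm) (distance of any of jar, tumbler, earplug_case, comb from where it was at the start of the episode above 0.02 m).
It also fails if it takes over 43 s, if anything falls off the work surface, if the arm or the gripper's body presses on something with over 40 N, if the wrist force passes 120 N, or if a joint passes its speed limit or range.

## Working session

There is one attempt and no reset: what is moved stays moved. The work goes in short steps, Python scripts to look and compute and a tool call to move; the robot and the scene stay as the last step left them, time stands still between calls to the robot, and variables do not carry over. Pictures are saved under pics/ and viewed, and the job is handed in when it is done.

Besides the shell and the picture viewer there is one more tool, called after ">>>" by a JSON object that holds its "name" and its "arguments", one argument or row to a line. jog_arm: Moves the arm, as the interface text tells. Its arguments: {"type":"object","properties":{"steps":{"type":"array"}},"required":["steps"]}

```bash
mkdir -p pics; ls; cat > h.py <<'E'
from station import readout, eyes, ctrl
import numpy as np, cv2
def snap(n,f):
    c=eyes.read_camera(n); cv2.imwrite(f,cv2.cvtColor(c["image"],cv2.COLOR_RGB2BGR)); np.savez(f.replace('.png','.npz'),**c); return c
def pt(c,u,v):
    z=c["range_z"][v,u]; p=np.array([(u-c["cx"])/c["fx"]*z,(v-c["cy"])/c["fy"]*z,z]); return c["R"].T@(p-c["t"])
def cloud(c):
    v,u=np.mgrid[:384,:512]; z=c["range_z"]; p=np.stack([(u-c["cx"])/c["fx"]*z,(v-c["cy"])/c["fy"]*z,z],-1); return (p-c["t"])@c["R"]
E
python3 - <<'E'
from h import *
s=readout.sense(); print(s, ctrl.pinch_z)
snap("scene","pics/s0.png"); snap("top","pics/t0.png")
E
```

```text
pics
{'time_s': 0.0, 'joints': array([ 1.03180199,  0.33395008,  0.03987306,  1.46626447, -0.01344897,
        1.34326936, -0.05846619]), 'joint_vel': array([-1.01473225e-04,  5.03136097e-04,  8.95417104e-05, -4.10216313e-04,
       -1.89215444e-03,  1.93740266e-03,  1.00160146e-03]), 'tau': array([ 1.73213852e-03, -6.58548903e+01,  1.36613354e+00, -4.05566704e+01,
        1.67021767e-02,  1.25765760e-02, -3.17232866e-05]), 'ee_pos': array([ 0.27654144, -0.58774815,  0.23039923]), 'tcp_rot': array([ 9.75918877e-01,  2.18132264e-01, -2.08392012e-04, -7.85574339e-04]), 'wrist_force': array([-0.09515429,  0.10143957,  0.11794065]), 'torque': array([-0.01336338,  0.02067845, -0.01432499]), 'gripper_width': 1.0032322644563196} 0.0187
```

View pics/s0.png

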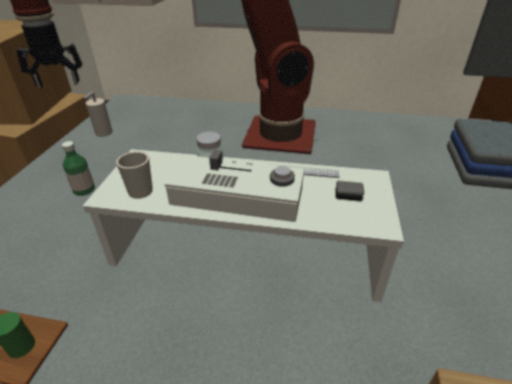

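View pics/t0.png

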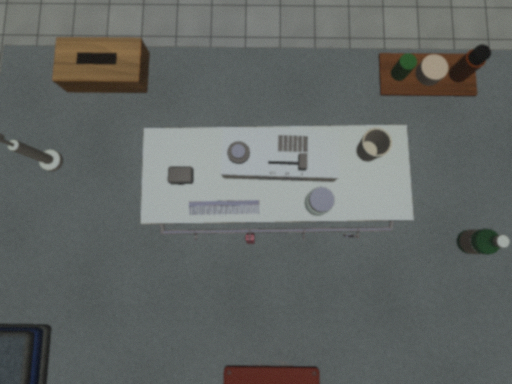

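The top view shows the lever at about (303,161), the button at (238,152), the jar in front at (320,200), the tumbler at the −y end (375,143), the case at (180,175) and the comb at (224,207). Next I'll measure these points.

```bash
python3 - <<'E'
from h import *
for n in ("t0","s0"):
    c=dict(np.load(f"pics/{n}.npz")); P=cloud(c); v,u=np.mgrid[:384,:512]
    z=P[...,2]; ok=c["range_z"]>0
    near=ok&(P[...,0]>.3)&(P[...,0]<.95)&(abs(P[...,1])<.4)
    print(n)
    m=near&(abs(z-.230)<.004); 
    r=cv2.minAreaRect(P[m][:,:2].astype(np.float32)*1000); print("dryer top",r, m.sum())
    m=near&(abs(z-.180)<.004); print("shelf",cv2.minAreaRect(P[m][:,:2].astype(np.float32)*1000))
    m=near&(z>.187)
    k,l,st,ce=cv2.connectedComponentsWithStats(m.astype(np.uint8))
    for i in range(1,k):
        if st[i,4]>15:
            q=P[l==i]; print("obj",st[i],q.min(0).round(3),q.max(0).round(3),np.median(q,0).round(3))
    m=near&(z>.2345)
    k,l,st,ce=cv2.connectedComponentsWithStats(m.astype(np.uint8))
    for i in range(1,k):
        if st[i,4]>8:
            q=P[l==i]; print("high",st[i],q.min(0).round(3),q.max(0).round(3),np.median(q,0).round(3))
E
```

```text
t0
dryer top ((558.34912109375, -56.17193603515625), (334.689453125, 171.32437133789062), 88.026611328125) 5001
shelf ((559.9869384765625, -3.9542236328125), (210.80909729003906, 580.85595703125), 1.4296808242797852)
obj [ 221  127  118   54 5961] [ 0.541 -0.13   0.187] [0.646 0.11  0.261] [ 0.589 -0.01   0.23 ]
obj [357 128  35  33 741] [ 0.581 -0.23   0.187] [ 0.639 -0.172  0.259] [ 0.614 -0.207  0.233]
obj [168 166  26  19 450] [0.53  0.173 0.187] [0.568 0.224 0.207] [0.549 0.198 0.203]
obj [305 187  30  29 672] [ 0.468 -0.115  0.187] [ 0.521 -0.063  0.254] [ 0.493 -0.087  0.249]
high [361 128  31  30 361] [ 0.581 -0.23   0.235] [ 0.639 -0.172  0.259] [ 0.614 -0.206  0.252]
high [227 141  23  23 397] [0.568 0.053 0.235] [0.613 0.097 0.255] [0.588 0.074 0.244]
high [298 153  10  17 160] [ 0.556 -0.062  0.236] [ 0.586 -0.046  0.261] [ 0.57  -0.052  0.258]
high [309 187  26  25 518] [ 0.472 -0.115  0.235] [ 0.519 -0.067  0.254] [ 0.495 -0.09   0.25 ]
s0
dryer top ((566.641845703125, -55.46940612792969), (334.3680419921875, 157.47093200683594), 88.79878234863281) 4035
shelf ((559.9962768554688, -2.433807373046875), (213.7163543701172, 579.9306030273438), 1.3342697620391846)
obj [ 165  132  140   88 7208] [ 0.473 -0.13   0.187] [0.649 0.112 0.26 ] [ 0.619 -0.013  0.23 ]
obj [ 116  151   37   46 1263] [ 0.583 -0.229  0.187] [ 0.642 -0.17   0.257] [ 0.626 -0.194  0.236]
obj [335 180  30  21 491] [0.534 0.175 0.187] [0.571 0.227 0.206] [0.563 0.2   0.203]
high [197 132  24  18 364] [ 0.473 -0.113  0.235] [ 0.522 -0.065  0.253] [ 0.507 -0.086  0.25 ]
high [116 151  34  27 656] [ 0.583 -0.229  0.235] [ 0.642 -0.17   0.257] [ 0.613 -0.2    0.248]
high [209 150  14  20 219] [ 0.555 -0.061  0.235] [ 0.588 -0.044  0.26 ] [ 0.582 -0.05   0.253]
high [270 166  25  20 390] [0.575 0.055 0.235] [0.615 0.098 0.254] [0.602 0.078 0.243]
```

```bash
python3 - <<'E'
from h import *
i=cv2.imread("pics/t0.png")[115:245,130:420]; cv2.imwrite("pics/t0z.png",cv2.resize(i,None,fx=2.7,fy=2.7,interpolation=cv2.INTER_CUBIC))
E
```

```text
(no output)
```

View pics/t0z.png

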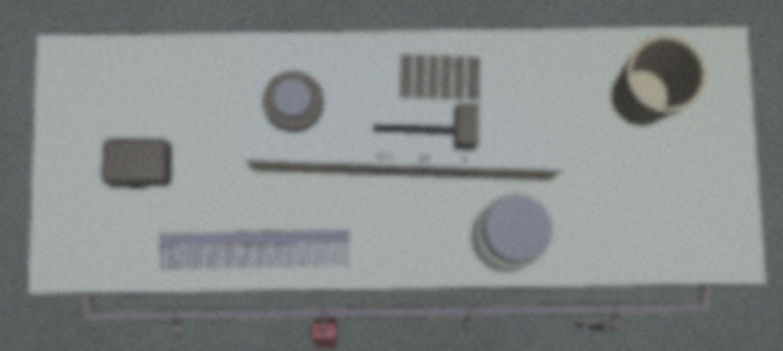

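```bash
python3 - <<'E'
from h import *
for n in ("t0","s0"):
    c=dict(np.load(f"pics/{n}.npz")); P=cloud(c)
    z=P[...,2]; ok=c["range_z"]>0
    m=ok&(abs(z-.230)<.006)&(P[...,0]>.53)&(P[...,0]<.66)&(P[...,1]>-.145)&(P[...,1]<.125)
    m=cv2.morphologyEx(m.astype(np.uint8),cv2.MORPH_OPEN,np.ones((3,3)))>0
    print(n,"dryer",cv2.minAreaRect(P[m][:,:2].astype(np.float32)*1000),np.median(P[m][:,2]))
    box=lambda a,b,cc,d,zl:ok&(P[...,0]>a)&(P[...,0]<b)&(P[...,1]>cc)&(P[...,1]<d)&(z>zl)
    m=box(.54,.6,-.08,-.03,.25); print("lever top",cv2.minAreaRect(P[m][:,:2].astype(np.float32)*1000),np.median(z[m]))
    m=box(.56,.63,.04,.11,.2335); print("button",cv2.minEnclosingCircle(P[m][:,:2].astype(np.float32)*1000),np.percentile(z[m],[5,25,50,75,95]))
    m=box(.56,.63,.04,.11,.24); print("button hi",cv2.minEnclosingCircle(P[m][:,:2].astype(np.float32)*1000))
    m=box(.44,.535,-.05,.16,.1835); q=P[m]; print("comb",q.min(0),q.max(0))
E
```

```text
t0 dryer ((594.0999755859375, -9.865364074707031), (239.15231323242188, 101.21305847167969), 88.92096710205078) 0.22969011504924586
lever top ((570.6296997070312, -53.901058197021484), (16.17537498474121, 30.00253677368164), 89.10595703125) 0.2578530335030143
button ((590.4761352539062, 74.6834716796875), 22.829326629638672) [0.23920456 0.2412773  0.24332709 0.25129915 0.25299362]
button hi ((590.4761352539062, 74.6834716796875), 22.829326629638672)
comb [ 0.46039899 -0.02336281  0.18350996] [0.52812255 0.15941272 0.18918208]
s0 dryer ((594.5380249023438, -9.1806640625), (240.6412811279297, 103.63160705566406), 88.79878234863281) 0.230467997576248
lever top ((571.1651000976562, -52.42635726928711), (16.84295654296875, 32.911399841308594), 89.19804382324219) 0.2581326298108726
button ((592.7142333984375, 76.34011840820312), 23.275999069213867) [0.23504952 0.24136003 0.24300564 0.25162095 0.25321418]
button hi ((592.3900756835938, 76.31895446777344), 23.090795516967773)
comb [0.46803757 0.03448701 0.18356679] [0.50085459 0.15854127 0.18761451]
```

>>> {"name": "jog_arm", "arguments": {
  "steps": [
    [[1,0,0,-20,0.0765],[1,0,0,-20,0.0765],[1,0,0,-20,0.0765],[1,0,0,-20,0.0765],[1,0,0,-20,0.0765],[1,0,0,-20,0.0765],[1,0,0,0,0]]
  ]
}}

```text
time_s: 0.8
ee_pos: [0.2771, -0.5888, 0.354]
tcp_rot: [1.0, -0.011, 0.001, 0.002]
wrist_force: [0.0, 0.7, 0.1]
gripper_width: -0.004
```

>>> {"name": "jog_arm", "arguments": {
  "steps": [
    [[1,7,-12,0,0],[1,14,-25,0,0],[1,15,-25,0,0],[1,15,-25,0,0],[1,15,-26,0,0],[1,15,-26,0,0],[1,15,-26,0,0],[1,15,-26,0,0],[1,15,-26,0,0],[1,15,-26,0,0],[1,15,-26,0,0],[1,15,-26,0,0],[1,15,-26,0,0],[1,15,-26,0,0],[1,15,-26,0,0],[1,15,-26,0,0],[1,15,-26,0,0],[1,14,-26,0,0],[1,14,-26,0,0],[1,11,-20,0,0]]
  ]
}}

```text
time_s: 2.8
ee_pos: [0.5711, -0.0935, 0.3497]
tcp_rot: [1.0, -0.008, -0.001, -0.0]
wrist_force: [-0.0, -0.6, 0.7]
gripper_width: 0.001
```

```bash
python3 - <<'E'
from h import *
s=readout.sense(); print(s['ee_pos'],s['tcp_rot'],s['joints'])
snap("wrist","pics/w1.png"); snap("scene","pics/s1.png")
E
```

```text
[ 0.57108098 -0.0934537   0.34969982] [ 9.99970581e-01 -7.58435961e-03 -1.09135698e-03 -3.50942797e-04] [ 0.35216486  0.1730725  -0.31144219  1.43173654  0.05218992  1.54719855
 -1.54222722]
```

View pics/w1.png

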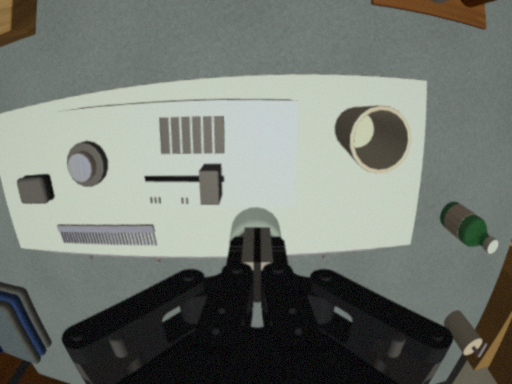

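View pics/s1.png

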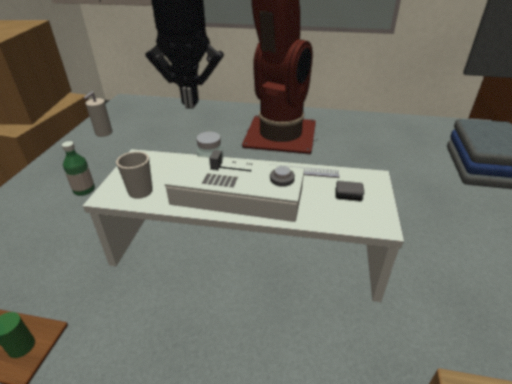

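The wrist view shows the closed tips clear of the tab, on its −y side. The lever is at (210,183), and the tumbler and jar are out of the way. Now I'll descend.

>>> {"name": "jog_arm", "arguments": {
  "steps": [
    [[1,0,2,10,0],[1,0,2,20,0],[1,0,0,20,0],[1,0,0,20,0],[1,0,0,18,0],[1,0,0,12,0],[1,0,0,7,0],[1,0,0,0,0],[1,0,0,0,0]]
  ]
}}

```text
time_s: 3.8
ee_pos: [0.5713, -0.1009, 0.2449]
tcp_rot: [1.0, -0.01, 0.0, 0.0]
wrist_force: [1.5, 0.4, 0.1]
gripper_width: -0.0
```

```bash
python3 - <<'E'
from h import *
s=readout.sense(); print(s['ee_pos'],s['tcp_rot'],s['wrist_force'])
c=snap("wrist","pics/w2.png"); 
c=snap("scene","pics/s2.png"); i=cv2.imread("pics/s2.png")[20:220,90:350]; cv2.imwrite("pics/s2z.png",cv2.resize(i,None,fx=2.8,fy=2.8,interpolation=cv2.INTER_CUBIC))
E
```

```text
[ 0.57130656 -0.10089333  0.2448569 ] [ 9.99953264e-01 -9.66171222e-03  3.39492547e-04  7.67716269e-05] [1.49784692 0.42489889 0.05080823]
```

View pics/s2z.png

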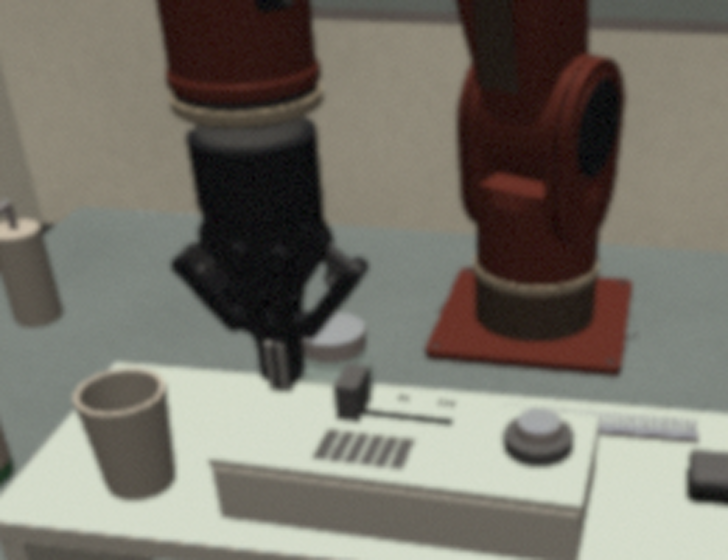

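View pics/w2.png

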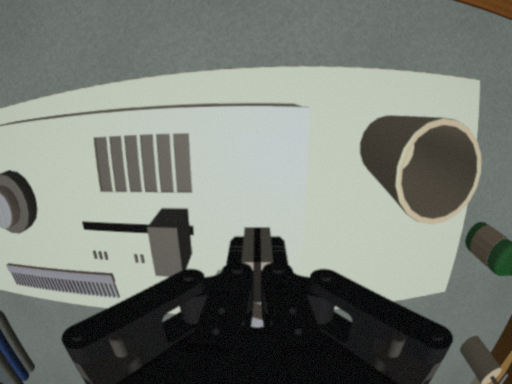

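>>> {"name": "jog_arm", "arguments": {
  "steps": [
    [[1,0,-4,3,0],[1,0,-5,0,0],[1,0,-5,0,0],[1,0,-5,0,0],[1,0,-5,0,0],[1,0,-4,0,0],[1,0,-4,0,0],[1,0,-4,0,0],[1,0,0,0,0]]
  ]
}}

```text
time_s: 4.8
ee_pos: [0.5719, -0.0638, 0.2414]
tcp_rot: [1.0, -0.009, 0.0, -0.0]
wrist_force: [0.1, -1.0, 1.1]
gripper_width: 0.002
```

```bash
python3 - <<'E'
from h import *
c=snap("wrist","pics/w3.png"); 
c=snap("scene","pics/s3.png"); i=cv2.imread("pics/s3.png")[100:200,150:310]; cv2.imwrite("pics/s3z.png",cv2.resize(i,None,fx=4,fy=4,interpolation=cv2.INTER_CUBIC))
E
```

```text
(no output)
```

View pics/s3z.png

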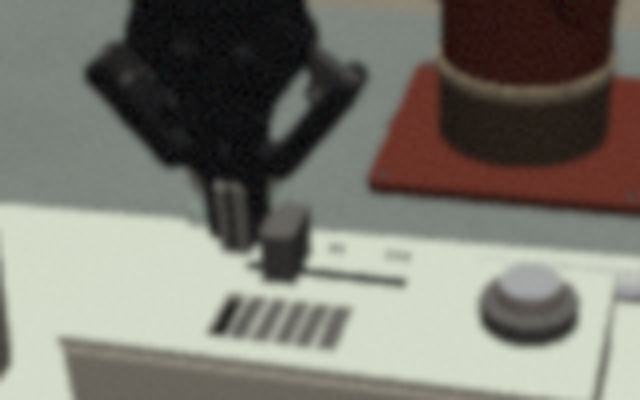

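View pics/w3.png

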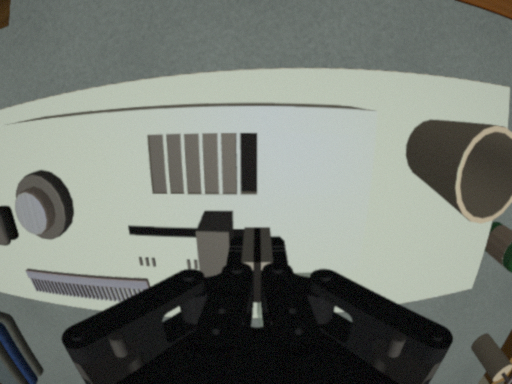

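The tip is on the tab's −y face, and one vent slat at (248,163) is now open. I'll keep pushing.

>>> {"name": "jog_arm", "arguments": {
  "steps": [
    [[1,0,-4,0,0],[1,0,-4,0,0],[1,0,-4,0,0],[1,0,-4,0,0],[1,0,-4,0,0],[1,0,-4,0,0],[1,0,-4,0,0],[1,0,-4,0,0],[1,0,-4,0,0],[1,0,-4,0,0],[1,0,0,0,0]]
  ]
}}

```text
time_s: 6.0
ee_pos: [0.5726, -0.0231, 0.2413]
tcp_rot: [1.0, -0.009, -0.0, -0.001]
wrist_force: [-0.6, 0.3, 0.1]
gripper_width: -0.001
```

```bash
python3 - <<'E'
from h import *
c=snap("wrist","pics/w4.png"); 
E
```

```text
(no output)
```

View pics/w4.png

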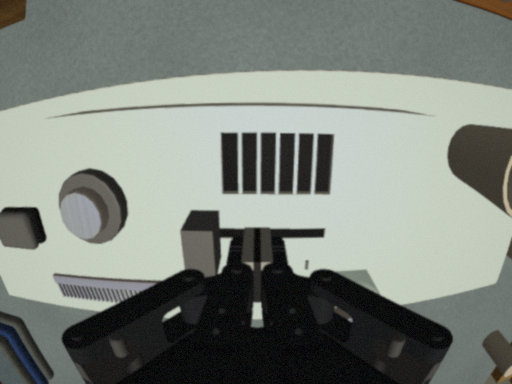

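All six slats are dark and the lever has snapped ahead of the finger. I'll nudge gently to confirm it's on the stop.

>>> {"name": "jog_arm", "arguments": {
  "steps": [
    [[1,0,-3,0,0],[1,0,-3,0,0],[1,0,-3,0,0],[1,0,-2,0,0],[1,0,0,0,0]]
  ]
}}

```text
time_s: 6.55
ee_pos: [0.5728, -0.0152, 0.2413]
tcp_rot: [1.0, -0.01, -0.0, 0.001]
wrist_force: [-0.9, -5.2, 0.4]
gripper_width: -0.001
```

It's against the stop: 5 N, with the tool about 2 mm short of the command. Now I'll back off, rise and check.

>>> {"name": "jog_arm", "arguments": {
  "steps": [
    [[1,0,6,0,0],[1,0,9,0,0],[1,0,0,-15,0],[1,0,0,-20,0],[1,0,0,-20,0],[1,0,0,-15,0],[1,0,0,0,0]]
  ]
}}

```text
time_s: 7.25
ee_pos: [0.5736, -0.0285, 0.3143]
tcp_rot: [1.0, -0.01, 0.002, -0.0]
wrist_force: [-0.2, -0.1, -0.8]
gripper_width: 0.004
```

```bash
python3 - <<'E'
from h import *
s=readout.sense(); print(s['ee_pos'],s['tcp_rot'],s['wrist_force'])
c=snap("scene","pics/s5.png"); i=cv2.imread("pics/s5.png")[60:230,90:380]; cv2.imwrite("pics/s5z.png",cv2.resize(i,None,fx=2.7,fy=2.7,interpolation=cv2.INTER_CUBIC))
P=cloud(c); z=P[...,2]
m=(P[...,0]>.54)&(P[...,0]<.61)&(P[...,1]>-.07)&(P[...,1]<.04)&(z>.25)&(z<.265); print("lever",cv2.minAreaRect(P[m][:,:2].astype(np.float32)*1000))
m=(P[...,0]>.56)&(P[...,0]<.63)&(P[...,1]>.04)&(P[...,1]<.11)&(z>.248)&(z<.26); print("btn",cv2.minEnclosingCircle(P[m][:,:2].astype(np.float32)*1000),np.median(z[m]))
E
```

```text
[ 0.5735634  -0.02851025  0.31428283] [ 9.99951638e-01 -9.60246792e-03  2.12480552e-03 -2.02476140e-05] [-0.21862529 -0.10093193 -0.79078667]
lever ((572.9824829101562, 7.016223907470703), (16.287513732910156, 32.88334274291992), 88.27729797363281)
btn ((593.087646484375, 76.80994415283203), 14.9652738571167) 0.25218428892847855
```

View pics/s5z.png

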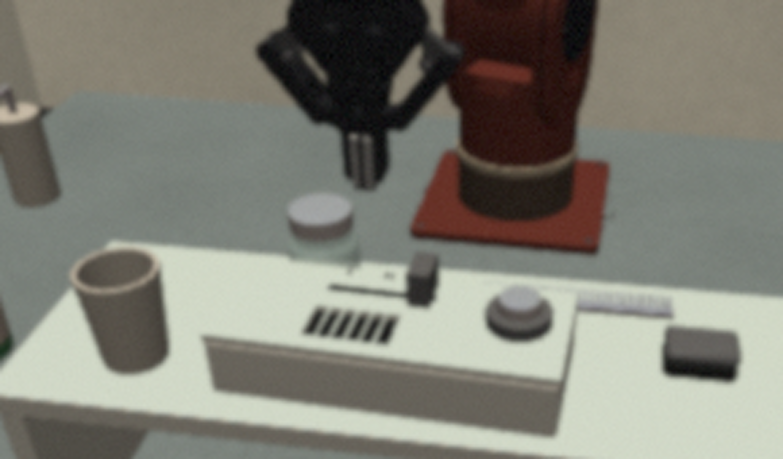

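In the scene camera the lever moved from y −52.4 to 7.0 mm, so 59.4 mm of travel: fully open. Next I'll move over the button, which is at (0.5915, 0.0757) with its top at 0.252.

>>> {"name": "jog_arm", "arguments": {
  "steps": [
    [[1,1,-8,0,0],[1,3,-16,0,0],[1,3,-20,0,0],[1,3,-20,0,0],[1,3,-20,0,0],[1,2,-13,0,0],[1,1,-7,0,0],[1,0,0,20,0],[1,0,0,15,0],[1,0,0,10,0],[1,0,0,5,0],[1,0,0,0,0]]
  ]
}}

```text
time_s: 8.5
ee_pos: [0.5902, 0.0745, 0.2606]
tcp_rot: [1.0, -0.01, -0.001, 0.0]
wrist_force: [0.2, -0.3, -1.0]
gripper_width: -0.0
```

```bash
python3 - <<'E'
from h import *
s=readout.sense(); print(s['ee_pos'],s['tcp_rot'],s['wrist_force'])
c=snap("wrist","pics/w6.png"); 
E
```

```text
[0.59024657 0.07447653 0.26062474] [ 9.99950472e-01 -9.93306755e-03 -6.13604378e-04  1.03403422e-04] [ 0.23650712 -0.28884301 -1.00593413]
```

View pics/w6.png

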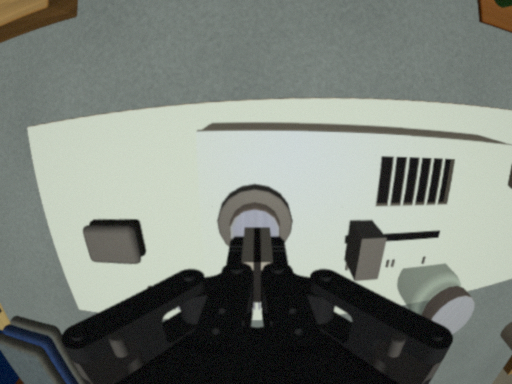

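>>> {"name": "jog_arm", "arguments": {
  "steps": [
    [[1,0,-1,4,0],[1,0,0,3,0],[1,0,0,2,0],[1,0,0,2,0],[1,0,0,2,0],[1,0,0,1,0],[1,0,0,1,0],[1,0,0,0,0]]
  ]
}}

```text
time_s: 9.35
ee_pos: [0.5906, 0.076, 0.2465]
tcp_rot: [1.0, -0.01, 0.0, -0.0]
wrist_force: [-1.7, 0.0, 4.9]
gripper_width: 0.001
```

>>> {"name": "jog_arm", "arguments": {
  "steps": [
    [[1,0,0,1,0],[1,0,0,1,0],[1,0,0,1,0],[1,0,0,0,0]]
  ]
}}

```text
time_s: 9.75
ee_pos: [0.5907, 0.0761, 0.2459]
tcp_rot: [1.0, -0.01, 0.001, 0.0]
wrist_force: [-8.7, -0.7, 21.1]
gripper_width: 0.003
```

The button has bottomed: 21 N, and the tip stopped at 0.2459, 6 mm below its start. I'll lift off.

>>> {"name": "jog_arm", "arguments": {
  "steps": [
    [[1,0,0,-5,0],[1,0,0,-10,0],[1,0,0,-20,0],[1,0,0,-25,0],[1,0,0,-25,0],[1,0,0,-15,0],[1,-15,0,-10,0],[1,0,0,0,0],[1,0,0,0,0]]
  ]
}}

```text
time_s: 10.65
ee_pos: [0.5757, 0.0761, 0.3529]
tcp_rot: [1.0, -0.01, -0.0, 0.0]
wrist_force: [0.1, -0.5, -0.7]
gripper_width: -0.001
```

```bash
python3 - <<'E'
from h import *
s=readout.sense(); print(s['ee_pos'],s['wrist_force'],s['time_s'])
c=snap("scene","pics/s7.png"); i=cv2.imread("pics/s7.png")[60:230,90:410]; cv2.imwrite("pics/s7z.png",cv2.resize(i,None,fx=2.4,fy=2.4,interpolation=cv2.INTER_CUBIC))
P=cloud(c); z=P[...,2]
def b(a,e,f,g,h,i): return (P[...,0]>a)&(P[...,0]<e)&(P[...,1]>f)&(P[...,1]<g)&(z>h)&(z<i)
m=b(.54,.61,-.07,.04,.25,.265); print("lever",cv2.minAreaRect(P[m][:,:2].astype(np.float32)*1000))
m=b(.56,.63,.04,.11,.248,.26); print("btn",cv2.minEnclosingCircle(P[m][:,:2].astype(np.float32)*1000),np.median(z[m]))
for n,q in dict(case=(.5,.6,.16,.26,.187,.22),tumbler=(.55,.66,-.25,-.15,.187,.27),jarlid=(.44,.535,-.15,-.02,.235,.27),comb=(.44,.535,-.05,.165,.1835,.2)).items():
    p=P[b(*q)]; print(n,p.min(0).round(3),p.max(0).round(3))
E
```

```text
[0.5756502  0.07611201 0.352904  ] [ 0.08110158 -0.53141746 -0.70812054] 10.65
lever ((572.922607421875, 6.818294525146484), (16.993350982666016, 33.92109298706055), 89.8319320678711)
btn ((591.7513427734375, 76.32096862792969), 14.74258041381836) 0.2522919383269376
case [0.534 0.175 0.187] [0.571 0.227 0.207]
tumbler [ 0.582 -0.228  0.187] [ 0.642 -0.17   0.257]
jarlid [ 0.474 -0.113  0.235] [ 0.522 -0.064  0.253]
comb [0.468 0.034 0.184] [0.511 0.165 0.188]
```

View pics/s7z.png

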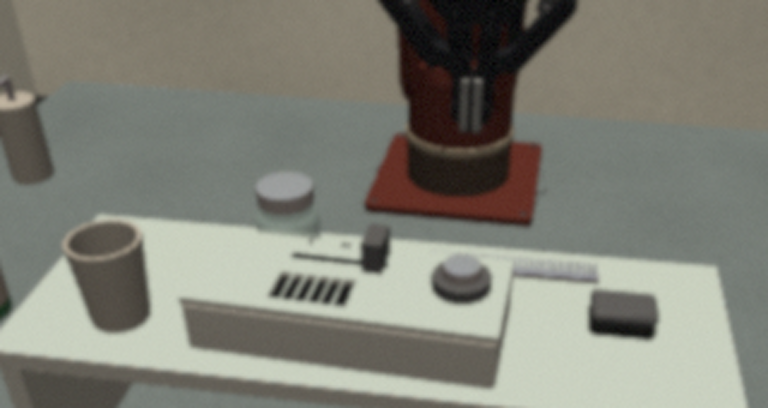

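The lever is fully open, the button is back up (top at 0.252), all the objects are where they were, and the arm is clear.

```bash
python3 -c "
from station import ctrl; print(ctrl.job_done())"
```

```text
the job is handed in; nothing more can be done
None
```

The vent lever is at its fully open stop, the fan button was pressed right down and came back up, and I handed the job in at about 10.7 s. No verdict was reported.

- **Lever:** I pushed it with the closed fingertips from its −y side, past the half-open click, until it met the stop at about 5 N. Scene-camera measurements before and after show about 59 mm of travel out of 60. All six vent slats look open.
- **Button:** I pressed it only after confirming the lever was fully open. It bottomed at about 21 N, with the tip 6 mm below the button's rest height. Its top measured 0.252 m afterwards, the same as before.
- **Other objects:** the jar, tumbler and case measured within about 1 mm of their starting positions. The comb is partly hidden from the scene camera. Its visible −y end and near edge were unchanged, and its other limits differed by up to 10 mm because the two crops were different. The fingers never went near it.
- **Arm:** it was clear of everything when I handed in, with the fingertips about 10 cm above the button.

No check failed.

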